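# Hand over the row of stamps in reverse order

## Robot

A 6-joint arm with a two-finger parallel gripper is mounted at the origin on the work surface. World frame = base frame: x ahead of the robot, y to its left, z up, the work surface at z = 0. Lengths are in m, angles in degrees, forces in N, time in s.
With the tool pointing down it reaches from about 0.35 to 1 m from the base axis. Payload 7.1 kg.
Tool frame: the origin (TCP) lies on the mounting face of the last link; the fingertips stand 173 mm ahead of it and the grasp point (between the pads) lies 155 mm ahead of it; z points along the fingers, y is the direction in which the jaws open and shut (so a half turn about z gives the same grasp; the last joint's range is limited). The gripper opens to 85 mm and grips with 20 to 120 N. Pads are 22 mm wide; open, the fingers measure 114 mm over their backs; the gripper's body (76 mm by 85 mm) begins 54 mm behind the grasp point. The pads swing forward as they close: fully open they stand 13 mm farther back than shut.
Start: joints at [-73.797, 24.242, 93.386, -0, 62.372, -1.089], TCP at [0.186, -0.597, 0.405] pointing down, gripper open.
Joint ranges: [-172.04, 172.04], [-51.8, 120.97], [4.93, 147.93], [-75.15, 255.16], [6.16, 154.13], [-145.62, 145.62]. Speed limits (degrees/s): [136.94, 136.94, 172.46, 180, 180, 180].

## Interface

Orientations are given as a 3x3 rotation matrix whose columns are the frame's x, y, z axes.
In Python, from rig import * gives the robot as it stands. The module is installed in compiled form; this text tells all that it offers. Calls block until the motion is done:
- move_to(position, orientation): joint-space move of the TCP to a pose.
- movel(position, rotation=None, v=0.15): straight line of the TCP; rotation=None keeps the orientation; v is the mean speed in m/s.
- goto_joints(angles): joint-space move.
- move_gripper(opening, squeeze=None): finger opening in m; squeeze is the grip in N (None keeps the last); returns when the fingers have stopped.
- dwell(seconds).
- ik(position, orientation): joint angles nearest the present ones, or None.
- read_camera(name): name is "scene" or "top" or "wrist"; returns (picture, depth): 384x512x3 uint8, red, green, blue; 384x512 float32, m along the optical axis (not along the pixel's ray), 0 where there is no reading.
- camera_model(name): a dict with "mtx" (3x3 intrinsics, pixels), "R" (3x3) and "t" (3): a world point X has camera coordinates R X + t. Camera axes: x right, y down, z forward; pixel columns grow to the right and rows downward; lengths in m; the calibration is good to about 2 mm. A picture is of the moment at which its call begins: read the wrist's pose just before it. camera_model takes no time and is no camera call; for the wrist camera it gives the pose at the moment of the call.
A pose or a line that the arm cannot do raises MotionError and nothing moves.
- sign_off(): hands the job in, once; it reports no verdict.
Readings, each from a call of its own:
- current_clock(): time.
- current_joints(): joint angles.
- current_qvel(): joint speeds.
- current_effort(): joint torques, N m.
- current_eef_pos(): TCP position.
- current_orientation(): TCP orientation.
- current_force(): force on the tool from outside, world axes, zero at the start.
- current_moment(): the same for the moment, N m.
- current_width(): finger opening in m.
Only numpy, scipy, OpenCV 4.12 (cv2) and the standard library are available. Lean on these libraries where they do the work, as an engineer would, in place of code of your own. Each camera call takes 0.05 s, during which the arm holds its last target. There are 200 camera calls.

## Task

The colleague across the desk takes over the stamping: move all four hand stamps from the tray to the empty grey rack, one to each well, in reverse order, so that the stamp now farthest left (seen from the robot) ends farthest right, and so on along the row. Each must stand upright on its foot, flat on the floor of its well, let go and at rest; do not tip any of them over on the way.

Things in the scene. Friction and masses are not known exactly. Their poses are not given: they have to be found in the camera images.
- stamp_round: Loose hand stamp, round, the tallest: 90 mm; round base 40 mm across, 14 high, thin waist, thick round knob 26 mm across from 60 to 86 mm above the origin: hold it there. 90 g. Wood, thin black rubber foot. Origin: centre of the underside (10 mm above the table in a dish or a well), z up. Starts in any one dish, within 5 mm of its centre, turned up to 0.25 rad from the tray.
- stamp_square: Loose hand stamp, 76 mm high; square base 34 x 34, 16 high; square grip 22 x 22 mm from 44 to 76 mm above the origin, sides along x and y: hold it there across x. 80 g. Wood, thin black rubber foot. Origin: centre of the underside (10 mm above the table in a dish or a well), z up. Starts in any one dish, within 5 mm of its centre, turned up to 0.25 rad from the tray.
- stamp_bar: Loose hand stamp, the lowest: 66 mm; oblong base 24 (x) by 40 mm (y), 16 high; bar grip 14 (x) by 40 mm (y) from 44 to 66 mm above the origin: hold it across x. 70 g. Wood, thin black rubber foot. Origin: centre of the underside (10 mm above the table in a dish or a well), z up. Starts in any one dish, within 5 mm of its centre, turned up to 0.25 rad from the tray.
- stamp_slim: Loose hand stamp, slender: 82 mm high; round base 30 mm across, 16 high, above it a round stick 16 mm across to the top: hold it 55 to 75 mm above the origin. 50 g. Wood, thin black rubber foot. Origin: centre of the underside (10 mm above the table in a dish or a well), z up. Starts in any one dish, within 5 mm of its centre, turned up to 0.25 rad from the tray.
- tray: Fixed light wood board the stamps start on, 78 (x) by 274 mm (y), 7 thick, with four white dishes in a row centred at y = +99, +33, -33, -99 mm. Origin: centre of its underside, on the table; x away from the robot, y to the robot's left, turned up to 0.2 rad. Either the tray or the rack is the nearer; they stand 16 to 21 cm apart front to back.
- rack: Fixed empty grey rack to fill, 78 (x) by 276 mm (y): four wells 60 x 60 mm inside, centred at y = +99, +33, -33, -99 mm; floor 10 mm and wall tops 18 mm above the table, walls 6 mm thick. Origin: centre of its underside, on the table; x away from the robot, y to its left, turned up to 0.2 rad. Grip across the row (along x): neighbours leave little room along it.
- dish_round: Shallow white square dish fixed on the tray, 64 x 64 mm outside, 58 inside, 11 high, floor 3 mm thick; all four look alike. stamp_round starts in this one; the dish stays and so marks that stamp's place in the original row. Origin: centre of its underside, 7 mm above the table; axes as the tray's.
- dish_square: Shallow white square dish fixed on the tray, 64 x 64 mm outside, 58 inside, 11 high, floor 3 mm thick; all four look alike. stamp_square starts in this one; the dish stays and so marks that stamp's place in the original row. Origin: centre of its underside, 7 mm above the table; axes as the tray's.
- dish_bar: Shallow white square dish fixed on the tray, 64 x 64 mm outside, 58 inside, 11 high, floor 3 mm thick; all four look alike. stamp_bar starts in this one; the dish stays and so marks that stamp's place in the original row. Origin: centre of its underside, 7 mm above the table; axes as the tray's.
- dish_slim: Shallow white square dish fixed on the tray, 64 x 64 mm outside, 58 inside, 11 high, floor 3 mm thick; all four look alike. stamp_slim starts in this one; the dish stays and so marks that stamp's place in the original row. Origin: centre of its underside, 7 mm above the table; axes as the tray's.

How it is judged (in metres and radians):
At the end, for the whole second after the job is handed in: Each stamp stands in the well that mirrors its dish's place in the row (first to last, second to third, ...): within 20 mm of the well's centre along the rack's x and y, within 4 mm of the floor's height, upright within 0.12 rad, at rest and not held (((y of dish_round in the frame of tray between 0.087 and 0.111 m and y of stamp_round in the frame of rack between -0.119 and -0.079 m) or (y of dish_round in the frame of tray between 0.021 and 0.045 m and y of stamp_round in the frame of rack between -0.053 and -0.013 m) or (y of dish_round in the frame of tray between -0.045 and -0.021 m and y of stamp_round in the frame of rack between 0.013 and 0.053 m) or (y of dish_round in the frame of tray between -0.111 and -0.087 m and y of stamp_round in the frame of rack between 0.079 and 0.119 m)) and x of stamp_round in the frame of rack between -0.02 and 0.02 m and z of stamp_round in the frame of rack between 0.006 and 0.014 m and angle between each of stamp_round, stamp_square, stamp_bar, stamp_slim's own z axis and vertical below 0.12 rad and linear speed of each of stamp_round, stamp_square, stamp_bar, stamp_slim below 0.02 m/s and angular speed of each of stamp_round, stamp_square, stamp_bar, stamp_slim below 0.2 rad/s and contact force between each of stamp_round, stamp_square, stamp_bar, stamp_slim and the fingers below 0.05 N and ((y of dish_square in the frame of tray between 0.087 and 0.111 m and y of stamp_square in the frame of rack between -0.119 and -0.079 m) or (y of dish_square in the frame of tray between 0.021 and 0.045 m and y of stamp_square in the frame of rack between -0.053 and -0.013 m) or (y of dish_square in the frame of tray between -0.045 and -0.021 m and y of stamp_square in the frame of rack between 0.013 and 0.053 m) or (y of dish_square in the frame of tray between -0.111 and -0.087 m and y of stamp_square in the frame of rack between 0.079 and 0.119 m)) and x of stamp_square in the frame of rack between -0.02 and 0.02 m and z of stamp_square in the frame of rack between 0.006 and 0.014 m and ((y of dish_bar in the frame of tray between 0.087 and 0.111 m and y of stamp_bar in the frame of rack between -0.119 and -0.079 m) or (y of dish_bar in the frame of tray between 0.021 and 0.045 m and y of stamp_bar in the frame of rack between -0.053 and -0.013 m) or (y of dish_bar in the frame of tray between -0.045 and -0.021 m and y of stamp_bar in the frame of rack between 0.013 and 0.053 m) or (y of dish_bar in the frame of tray between -0.111 and -0.087 m and y of stamp_bar in the frame of rack between 0.079 and 0.119 m)) and x of stamp_bar in the frame of rack between -0.02 and 0.02 m and z of stamp_bar in the frame of rack between 0.006 and 0.014 m and ((y of dish_slim in the frame of tray between 0.087 and 0.111 m and y of stamp_slim in the frame of rack between -0.119 and -0.079 m) or (y of dish_slim in the frame of tray between 0.021 and 0.045 m and y of stamp_slim in the frame of rack between -0.053 and -0.013 m) or (y of dish_slim in the frame of tray between -0.045 and -0.021 m and y of stamp_slim in the frame of rack between 0.013 and 0.053 m) or (y of dish_slim in the frame of tray between -0.111 and -0.087 m and y of stamp_slim in the frame of rack between 0.079 and 0.119 m)) and x of stamp_slim in the frame of rack between -0.02 and 0.02 m and z of stamp_slim in the frame of rack between 0.006 and 0.014 m); the robot touches nothing.
It fails at once if the round stamp is tipped over (angle between stamp_round's own z axis and vertical above 0.7 rad).
It fails at once if the square stamp is tipped over (angle between stamp_square's own z axis and vertical above 0.7 rad).
It fails at once if the bar stamp is tipped over (angle between stamp_bar's own z axis and vertical above 0.7 rad).
It fails at once if the slim stamp is tipped over (angle between stamp_slim's own z axis and vertical above 0.7 rad).
It also fails if it takes over 96 s, if anything falls off the work surface, if the arm or the gripper's body presses on something with over 40 N, if the wrist force passes 120 N, or if a joint passes its speed limit or range.

## Working session

There is one attempt and no reset: what is moved stays moved. The work goes in short steps, each a Python script; the robot and the scene stay as the last script left them, time stands still between calls to the robot, and variables do not carry over. Pictures are saved under pics/ and viewed, about 12 in all and at most 16, crops included, and the job is handed in when it is done.

```bash
mkdir -p pics; python3 - <<'E'
from rig import *
import cv2,numpy as np
print(current_clock())
for n in("top","scene"):
    im,d=read_camera(n); np.savez(f"pics/{n}1.npz",im=im,d=d); cv2.imwrite(f"pics/{n}1.png",im[:,:,::-1])
    m=camera_model(n); print(n,m["mtx"].tolist(),np.round(m["R"],3).tolist(),np.round(m["t"],3), np.round(-m["R"].T@m["t"],3),(d>0).mean())
E
```

```text
0.0
top [[437.4244801715202, 0.0, 260.325097916628], [0.0, 437.4244801715202, 193.52812840910985], [0.0, 0.0, 1.0]] [[-0.018, -1.0, 0.006], [-0.999, 0.018, -0.037], [0.037, -0.007, -0.999]] [-0.006  0.558  0.774] [ 0.529 -0.011  0.794] 0.9960378011067709
scene [[477.08233844484477, 0.0, 249.09793336449644], [0.0, 477.08233844484477, 188.23879757964215], [0.0, 0.0, 1.0]] [[-0.1, 0.995, -0.005], [0.682, 0.065, -0.728], [-0.724, -0.076, -0.685]] [ 0.09  -0.364  1.251] [1.163 0.03  0.593] 0.9957784016927084
```

View pics/top1.png

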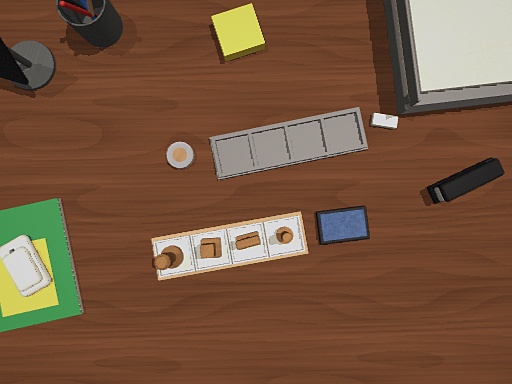

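View pics/scene1.png

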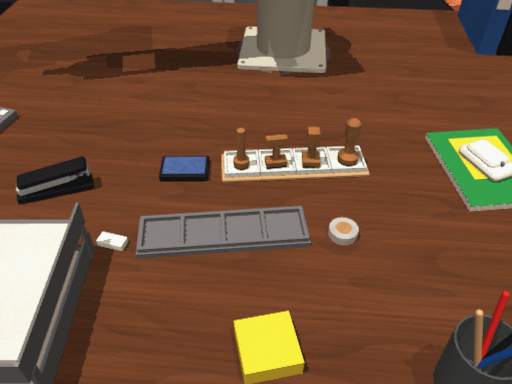

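Top view: the tray is nearer. From left to right it holds round (165,260), square (210,248), bar (247,240) and slim (285,235). The rack is farther away, at (289,143). The scene view agrees with this order.

```bash
cat > h.py <<'E'
import cv2,numpy as np
def backproj(d,m):
    v,u=np.mgrid[:d.shape[0],:d.shape[1]]
    K=m["mtx"]; p=np.stack([(u-K[0,2])/K[0,0]*d,(v-K[1,2])/K[1,1]*d,d],-1)
    return (p-m["t"])@m["R"]            # world points
def ray(uv,m,z):
    uv=np.atleast_2d(uv).astype(float); K=m["mtx"]
    r=np.c_[(uv-[K[0,2],K[1,2]])/[K[0,0],K[1,1]],np.ones(len(uv))]@m["R"]
    c=-m["R"].T@m["t"]
    return c+r*((z-c[2])/r[:,2])[:,None]
def big(mask):
    c,_=cv2.findContours(mask.astype(np.uint8),cv2.RETR_EXTERNAL,cv2.CHAIN_APPROX_NONE)
    return max(c,key=cv2.contourArea)[:,0]
def rect(xy):                            # centre, long axis direction as yaw of y-axis (y left), sizes
    (c,s,a)=cv2.minAreaRect((xy*1000).astype(np.float32))
    a=np.deg2rad(a)+(0 if s[1]>s[0] else np.pi/2)   # local x axis = short side
    a=(a+np.pi/2)%np.pi-np.pi/2
    return np.array(c)/1000,a,sorted(s)
E
python3 - <<'E'
from rig import *
from h import *
for n in("top","scene"):
    f=np.load(f"pics/{n}1.npz"); im,d=f["im"],f["d"]; m=camera_model(n); P=backproj(d,m)
    hsv=cv2.cvtColor(im,cv2.COLOR_RGB2HSV)
    roi=(P[...,0]>.3)&(P[...,0]<.78)&(abs(P[...,1])<.27)&(P[...,2]>-.01)&(P[...,2]<.15)
    # table check
    w=(hsv[...,1]>120)&roi&(P[...,2]<.02); print(n,"table z",np.median(P[w][:,2]))
    g=roi&(hsv[...,1]<50)&(hsv[...,2]<190)&(hsv[...,2]>60); g=cv2.morphologyEx(g.astype(np.uint8),cv2.MORPH_OPEN,np.ones((3,3)))
    c=big(g); print("rack",rect(ray(c,m,.018)[:,:2]))
    mk=np.zeros(g.shape,np.uint8); cv2.fillPoly(mk,[c],1); z=P[mk>0][:,2]; print(" z pct",np.percentile(z,[5,25,50,75,95,99]))
    t=roi&(hsv[...,1]<50)&(hsv[...,2]>190); t=cv2.morphologyEx(t.astype(np.uint8),cv2.MORPH_CLOSE,np.ones((9,9)))
    c=big(t); print("tray dishes",rect(ray(c,m,.018)[:,:2]), np.percentile(P[t>0][:,2],[5,50,95]))
    s=roi&(P[...,2]>.04)&(hsv[...,1]>80)
    k,lab,st,ce=cv2.connectedComponentsWithStats(s.astype(np.uint8))
    for i in range(1,k):
        if st[i,4]<15: continue
        q=P[lab==i]; zt=np.percentile(q[:,2],95); tp=q[q[:,2]>zt-.006]
        print(" stamp",st[i,4],ce[i].round(),"ztop",zt.round(4),"top xy",tp[:,:2].mean(0).round(4),np.ptp(tp[:,:2],axis=0).round(3))
E
```

```text
top table z 0.0008935092609312865
rack (array([ 0.64691296, -0.06787518]), np.float64(0.18507141981752628), [77.35060119628906, 273.5020751953125])
 z pct [0.00897603 0.01046762 0.01168421 0.01653115 0.02015036 0.02156454]
tray dishes (array([0.46548486, 0.04075824]), np.float64(0.16005365124780835), [64.67992401123047, 262.7756652832031]) [0.00869196 0.01176154 0.02000085]
 stamp 94 [286. 236.] ztop 0.0947 top xy [ 0.4837 -0.0568] [0.014 0.014]
 stamp 213 [247. 242.] ztop 0.0784 top xy [0.4759 0.0067] [0.019 0.038]
 stamp 219 [208. 250.] ztop 0.0885 top xy [0.4642 0.0717] [0.021 0.022]
 stamp 274 [164. 261.] ztop 0.1025 top xy [0.4494 0.1415] [0.024 0.025]
scene table z -0.0007342329764035565
rack (array([ 0.65807092, -0.06627805]), np.float64(0.18399963063682412), [87.70350646972656, 271.5758972167969])
 z pct [0.00646711 0.00885333 0.00998038 0.01501605 0.01805748 0.0191556 ]
tray dishes (array([0.46723709, 0.04128212]), np.float64(0.15917643927424985), [65.36541748046875, 262.32281494140625]) [0.00767352 0.01262427 0.018036  ]
 stamp 383 [352. 133.] ztop 0.0995 top xy [0.4542 0.1427] [0.024 0.025]
 stamp 306 [313. 139.] ztop 0.0859 top xy [0.4678 0.0731] [0.025 0.022]
 stamp 233 [241. 141.] ztop 0.0912 top xy [ 0.4873 -0.0553] [0.016 0.015]
 stamp 329 [277. 142.] ztop 0.076 top xy [0.4798 0.008 ] [0.023 0.039]
```

```bash
cat >> h.py <<'E'
from rig import *
def down(yaw):                           # jaws (tool y) along yaw or yaw+pi, whichever keeps j6 small
    c,s=np.cos(yaw),np.sin(yaw)
    return [np.array([[f*s,f*c,0],[-f*c,f*s,0],[0,0,-1]]) for f in(1,-1)]
def best(p,yaw):
    o=[(abs(ik(p,R)[5]),i,R) for i,R in enumerate(down(yaw)) if ik(p,R) is not None]
    return min(o)[2]
def look(tag):
    m=camera_model("wrist"); im,d=read_camera("wrist")
    np.savez(f"pics/{tag}.npz",im=im,d=d,mtx=m["mtx"],R=m["R"],t=m["t"]); cv2.imwrite(f"pics/{tag}.png",im[:,:,::-1])
    return im,d,m
E
python3 - <<'E'
from h import *
for tag,p,y in(("w1",[.467,.041,.42],.16),("w2",[.55,-.02,.45],.17)):
    R=best(p,y); move_to(p,R); dwell(.3); look(tag); m=camera_model("wrist")
    print(current_clock(),current_joints(),current_eef_pos(),R.round(2).tolist(),-m["R"].T@m["t"],m["R"][2])
E
```

```text
Traceback (most recent call last):
  File "h.py", line 24, in best
    o=[(abs(ik(p,R)[5]),i,R) for i,R in enumerate(down(yaw)) if ik(p,R) is not None]
                                                                ~~^^^^^
  File "scipy/spatial/transform/_rotation.pyx", line 1143, in scipy.spatial.transform._rotation.Rotation.from_matrix
ValueError: Non-positive determinant (left-handed or null coordinate frame) in rotation matrix 0: [[ 0.15931821  0.98722728  0.        ]
 [-0.98722728  0.15931821  0.        ]
 [ 0.          0.         -1.        ]].
```

```bash
python3 -c "
import cv2,numpy as np
a=[cv2.imread(f'pics/w{i}.png') for i in(1,2)]
cv2.imwrite('pics/w12.png',cv2.resize(np.hstack(a),(800,300)))"
```

```text
[ WARN:0@0.043] global loadsave.cpp:275 findDecoder imread_('pics/w1.png'): can't open/read file: check file path/integrity
[ WARN:0@0.043] global loadsave.cpp:275 findDecoder imread_('pics/w2.png'): can't open/read file: check file path/integrity
Traceback (most recent call last):
cv2.error: OpenCV(4.12.0) :-1: error: (-5:Bad argument) in function 'resize'
> Overload resolution failed:
>  - src data type = object is not supported
>  - Expected Ptr<cv::UMat> for argument 'src'
```

```bash
sed -i 's/\[\[f\*s,f\*c,0\],\[-f\*c,f\*s,0\]/[[-f*s,f*c,0],[f*c,f*s,0]/' h.py
python3 - <<'E'
from h import *
for tag,p,y in(("w1",[.467,.041,.42],.16),("w2",[.55,-.02,.45],.17)):
    R=best(p,y); move_to(p,R); dwell(.3); look(tag); m=camera_model("wrist")
    print(current_clock(),np.round(current_joints(),1),current_eef_pos(),R.round(2).tolist(),-m["R"].T@m["t"],m["R"][2])
a=[cv2.imread(f'pics/w{i}.png') for i in(1,2)]
cv2.imwrite('pics/w12.png',cv2.resize(np.hstack(a),(800,300)))
E
```

```text
2.925 [  3.5   9.8 111.7   0.   58.5  -5.6] [0.46705554 0.04078144 0.41996985] [[-0.16, 0.99, 0.0], [0.99, 0.16, 0.0], [0.0, 0.0, -1.0]] [0.45181302 0.12423157 0.38729444] [ 0.05232129 -0.32210334 -0.9452576 ]
3.7833 [ -3.3  15.  100.5   0.   64.5 -13.1] [ 0.54953296 -0.01950978  0.44993681] [[-0.17, 0.99, 0.0], [0.99, 0.17, 0.0], [0.0, 0.0, -1.0]] [0.5333588  0.06379867 0.41726286] [ 0.05565811 -0.32144183 -0.94529219]
```

View pics/w12.png

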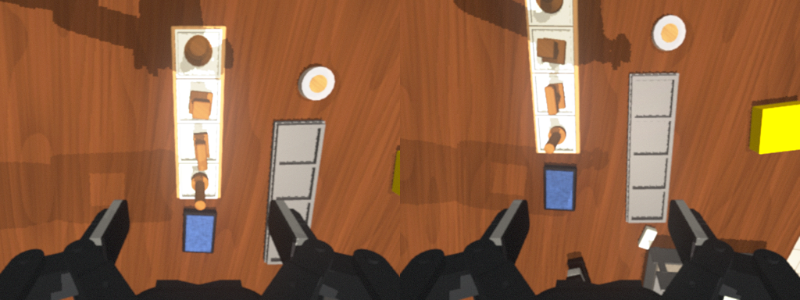

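w1 shows all four stamps: round (197,50), square (200,103), bar (200,150) and slim (200,190). w2 shows the whole rack, centred at (652,148). Next I measure from both views.

```bash
cat >> h.py <<'E'
def rack(im,d,m,P,hsv):
    g=(P[...,0]>.53)&(P[...,0]<.78)&(abs(P[...,1]+.06)<.18)&(P[...,2]>.004)&(P[...,2]<.035)&(hsv[...,1]<50)&(hsv[...,2]<215)&(hsv[...,2]>60)
    c=big(cv2.morphologyEx(g.astype(np.uint8),cv2.MORPH_OPEN,np.ones((3,3))))
    mk=np.zeros(g.shape,np.uint8); cv2.fillPoly(mk,[c],1); z=P[mk>0][:,2]
    return rect(P[mk>0][:,:2]),np.percentile(z,[15,40,90,95])
def tops(d,m,P,hsv):
    out=[]
    s=(P[...,0]>.38)&(P[...,0]<.56)&(abs(P[...,1]-.04)<.18)&(P[...,2]>.06)&(P[...,2]<.13)&(hsv[...,1]>60)
    k,lab,st,ce=cv2.connectedComponentsWithStats(s.astype(np.uint8))
    for i in range(1,k):
        if st[i,4]<40: continue
        q=P[lab==i]; zt=np.percentile(q[:,2],90); sel=(lab==i)&(P[...,2]>zt-.005)
        z=np.median(P[sel][:,2]); uv=np.argwhere(sel)[:,::-1]; xy=ray(uv,m,z)[:,:2]
        c,a,sz=rect(xy); out.append((c,z,a,np.round(sz,1),uv.mean(0)))
    return sorted(out,key=lambda o:-o[0][1])
E
python3 - <<'E'
from h import *
T={}
for n in("top1","w1","w2"):
    f=np.load(f"pics/{n}.npz"); im,d=f["im"],f["d"]; m=camera_model("top") if n=="top1" else {k:f[k] for k in("mtx","R","t")}
    P=backproj(d,m); hsv=cv2.cvtColor(im,cv2.COLOR_RGB2HSV)
    if n!="w1": print(n,"rack",rack(im,d,m,P,hsv))
    if n!="w2":
        T[n]=(m,tops(d,m,P,hsv))
        for o in T[n][1]: print(n,*[np.round(x,4) for x in o])
    t=(abs(P[...,2]-.011)<.01)&(hsv[...,1]<60)&(hsv[...,2]>190)&(P[...,0]<.56)&(P[...,0]>.38)&(P[...,1]>-.1)&(P[...,1]<.22); 
    print("  dishes",rect(P[t][:,:2]), "dish floor z",np.percentile(P[t][:,2],[20,50,90]))
A,B=T["top1"],T["w1"]
pm=lambda m:m["mtx"]@np.c_[m["R"],m["t"]]
X=cv2.triangulatePoints(pm(A[0]),pm(B[0]),np.array([o[4] for o in A[1]]).T,np.array([o[4] for o in B[1]]).T); print((X[:3]/X[3]).T.round(4))
E
```

```text
top1 rack ((array([ 0.6151394, -0.0750237]), np.float64(0.18761681925315377), [146.09576416015625, 275.9676818847656]), array([0.00983868, 0.01119745, 0.01929558, 0.02015107]))
top1 [0.4488 0.1417] 0.1003 0.4528 [22.6 23.1] [161.9101 261.7619]
top1 [0.4644 0.0719] 0.0867 -0.0144 [20.9 22.5] [207.0481 250.615 ]
top1 [0.4759 0.007 ] 0.0765 0.2466 [13.9 39. ] [247.4527 242.1144]
top1 [ 0.4833 -0.0562] 0.0929 -0.0186 [14.4 14.4] [286.8784 237.2162]
  dishes (array([0.4676051, 0.0420705]), np.float64(0.16253548435716692), [71.96282196044922, 266.798095703125]) dish floor z [0.00991463 0.01137471 0.01897896]
w1 [0.4476 0.1433] 0.0975 -1.4106 [24.4 24.8] [252.9223  60.3501]
w1 [0.4628 0.0742] 0.0841 0.0607 [21.8 22. ] [256.7634 140.5348]
w1 [0.4744 0.0094] 0.0739 0.2486 [13.8 39.8] [257.5792 200.362 ]
w1 [ 0.4825 -0.054 ] 0.0899 0.16 [14.1 16.1] [255.4444 261.4321]
  dishes (array([0.46515097, 0.04028999]), np.float64(0.16240314189574678), [68.44658660888672, 269.802490234375]) dish floor z [0.0075828  0.00855188 0.01633929]
w2 rack ((array([ 0.62271832, -0.06413483]), np.float64(0.19176509212511572), [126.92070770263672, 285.40411376953125]), array([0.00762699, 0.008416  , 0.01642321, 0.01694234]))
  dishes (array([0.46562158, 0.0251417 ]), np.float64(0.15941329416369876), [68.31094360351562, 236.92904663085938]) dish floor z [0.00763592 0.00862402 0.01635633]
[[ 0.4478  0.1443  0.0877]
 [ 0.4631  0.0731  0.0751]
 [ 0.475   0.007   0.065 ]
 [ 0.4831 -0.0574  0.084 ]]
```

Depth heights from both views match the text (tops at about 100, 86, 76 and 92 mm) and the two floors are level. The triangulated heights read 9–11 mm low for all four. That fits the 2 mm calibration error over a short baseline, and x/y agree within about 2–3 mm. I'll average the two views and start with the slim stamp.

```bash
cat >> h.py <<'E'
# name: x,y,yaw, grasp height(z), place y in rack
S=dict(round=(.4482,.1425,.16,.083,-.099),square=(.4636,.0730,.03,.070,-.033),bar=(.4752,.0082,.248,.066,.033),slim=(.4829,-.0551,.16,.075,.099))
RK=(.6469,-.0679,.186)
def pick(n,dx=0,dy=0):
    x,y,a,z,_=S[n]; p=np.array([x+dx,y+dy,z+.155]); up=p+[0,0,.12]
    R=best(up,a); move_to(up,R); move_gripper(.085)
    movel(p,v=.12); move_gripper(0,30); w=current_width(); movel(up,v=.12)
    print(n,"width",w,"after lift",current_width(),"t",current_clock())
def well(n):
    c,s=np.cos(RK[2]),np.sin(RK[2]); yy=S[n][4]; return np.array([RK[0]-s*yy,RK[1]+c*yy])
def place(n):
    p=np.array([*well(n),S[n][3]+.155+.001]); up=p+[0,0,.12]
    move_to(up,best(up,RK[2])); movel(p+[0,0,.02],v=.15); movel(p,v=.04)
    print("F",np.round(current_force(),1)); w=current_width(); move_gripper(w+.03); dwell(.2); movel(up,v=.15); print("t",current_clock())
E
python3 - <<'E'
from h import *
f=np.load("pics/w2.npz"); m={k:f[k] for k in("mtx","R","t")}; P=backproj(f["d"],m); hsv=cv2.cvtColor(f["im"],cv2.COLOR_RGB2HSV)
q=(hsv[...,1]<60)&(hsv[...,2]<225)&(hsv[...,2]>60)&(P[...,2]>.005)&(P[...,2]<.03)&(P[...,0]>.53)&(P[...,0]<.72)
q[:,:]&=(np.arange(512)[None]>280)&(np.arange(384)[:,None]<290)
c=big(cv2.morphologyEx(q.astype(np.uint8),cv2.MORPH_OPEN,np.ones((5,5)))); print("rack w2",rect(ray(c,m,.018)[:,:2]))
pick("slim"); look("g1")
E
```

```text
rack w2 (array([ 0.64453418, -0.06482024]), np.float64(0.185811911758623), [76.4739990234375, 271.305419921875])
slim width 0.01504404339120936 after lift 0.01521196394217861 t 7.5
```

View pics/g1.png

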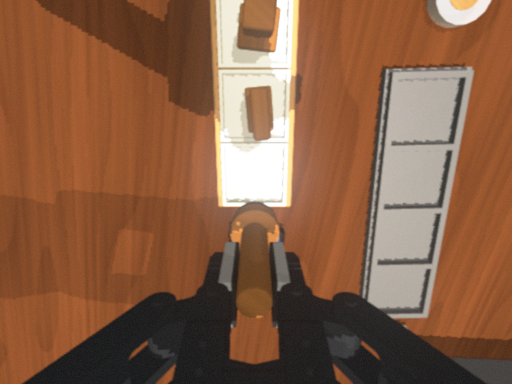

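The slim stamp is held upright between the pads at (255,260), its dish is empty, and the neighbours are undisturbed. I'll average the rack centre to (.6457, -.0664) and place.

```bash
sed -i 's/^RK=.*/RK=(.6457,-.0664,.186)/' h.py
python3 - <<'E'
from h import *
place("slim"); look("p1"); pick("bar"); look("g2"); 
cv2.imwrite("pics/pg.png",cv2.resize(np.hstack([cv2.imread("pics/p1.png"),cv2.imread("pics/g2.png")]),(800,300)))
E
```

```text
F [-0.4 -0.7 -1.7]
t 11.2667
bar width 0.01333518300825684 after lift 0.013417505068690518 t 15.4083
```

View pics/pg.png

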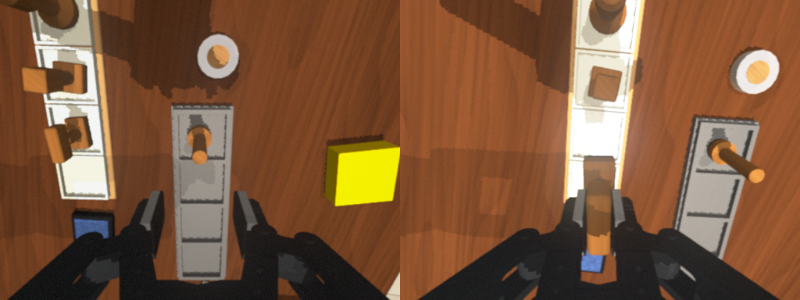

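The slim stamp stands upright in the leftmost well, base at (205,135). The bar is held at (598,200). I'll place it and take the next one.

```bash
python3 - <<'E'
from h import *
place("bar"); look("p2"); pick("square"); look("g3"); 
cv2.imwrite("pics/pg2.png",cv2.resize(np.hstack([cv2.imread("pics/p2.png"),cv2.imread("pics/g3.png")]),(800,300)))
E
```

```text
F [-0.1  0.4 -1.1]
t 19.1917
square width 0.02167994070481734 after lift 0.02164178653580056 t 23.4583
```

View pics/pg2.png

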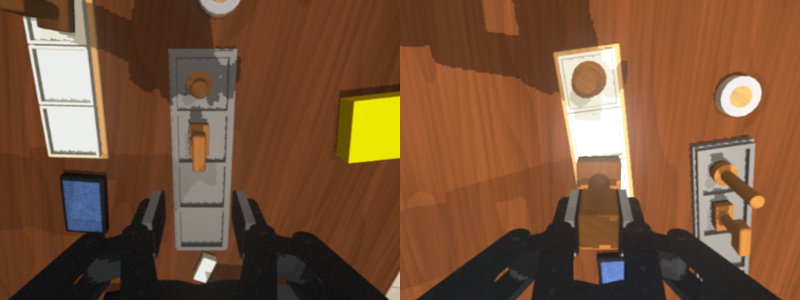

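The bar stands in the second well at (200,140). The square stamp is held at (600,200), and the round one still stands at (590,80).

```bash
python3 - <<'E'
from h import *
place("square"); pick("round"); look("g4"); place("round")
q=current_joints(); move_to([.45,.1,.42],best([.45,.1,.42],.16)); 
print(current_width(),current_force(),current_clock())
im,d=read_camera("top"); np.savez("pics/top2.npz",im=im,d=d)
im2,d2=read_camera("scene"); np.savez("pics/scene2.npz",im=im2,d=d2)
cv2.imwrite("pics/end.png",cv2.resize(np.hstack([im,im2])[:,:,::-1],(800,300)))
E
```

```text
F [-0.5 -0.4 -0.5]
t 27.525
round width 0.025074129892072042 after lift 0.025129660502714417 t 32.0333
F [-0.1 -0.4 -1.4]
t 36.5
0.055002581379747215 [-0.1959875   0.11930109  0.73975474] 37.8
```

View pics/end.png

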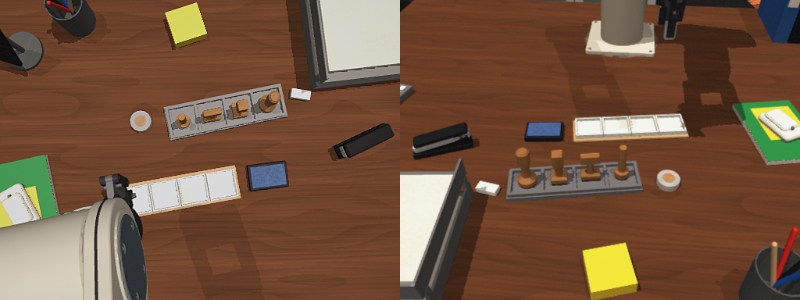

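Both views show all four stamps upright in the rack. From the robot's left in the top view they run slim (183,120), bar (210,114), square (240,107) and round (268,100). One last numeric check before handing in.

```bash
python3 - <<'E'
from h import *
d=np.load("pics/top2.npz")["d"]; m=camera_model("top"); P=backproj(d,m)
c,s=np.cos(RK[2]),np.sin(RK[2]); L=(P[...,:2]-[RK[0],RK[1]])@np.array([[c,-s],[s,c]])
ok=True
for n in S:
    q=(abs(L[...,1]-S[n][4])<.033)&(abs(L[...,0])<.045)&(P[...,2]>.055)&(P[...,2]<.13)
    z=np.percentile(P[q][:,2],90); t=q&(P[...,2]>z-.005)
    dev=(L[t].min(0)+L[t].max(0))/2-[0,S[n][4]]; print(n,"top z",z.round(4),"dev xy mm",(dev*1000).round(1)); ok&=abs(dev).max()<.012
if ok: sign_off(); print("signed off",current_clock())
E
```

```text
round top z 0.1021 dev xy mm [-0.2 -0.3]
square top z 0.088 dev xy mm [-1.6 -0.2]
bar top z 0.0782 dev xy mm [-1.8 -1.6]
slim top z 0.0944 dev xy mm [-1.4 -2. ]
the job is handed in; nothing more can be done
the job is handed in; nothing more can be done
```

All four stamps are in the rack in reverse order (slim, bar, square, round from the robot's left), and I handed the job in at about 38 s on the robot clock.

**Last checks:** In the final top view each stamp's top sits within 2 mm of its well centre. That puts each one upright and inside the 20 mm tolerance. The scene view shows the same order with all four standing, and the open gripper was well clear of them.

**Disagreements:**
- **Triangulated heights:** The heights triangulated from the top and wrist views came out 8–13 mm low. The baseline was short and the calibration is only good to about 2 mm. I used the depth readings instead, which matched the given heights within about 2 mm.
- **Horizontal positions:** The two views differed by about 2–3 mm in the stamp and rack positions, so I used averages.
- **Rack outline:** My first depth-based rack outline was too wide because the mask took in other things. I replaced it with a ray-cast outline.

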